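Level the soap scale

ROBOT

A 7-joint arm with a two-finger parallel gripper is mounted at the origin on a cart in front of the work surface, level with it; the furniture and walls round the work are solid. World frame = base frame: x ahead of the robot, y to its left, z up, the work surface at z = 0. Lengths are in m, angles in rad, forces in N, time in s.
With the tool pointing down it reaches from about 0.425 to 0.8 m from the base axis. Payload 8.3 kg.
Tool frame: the origin (TCP) lies midway between the tips of the shut fingers; the grasp point (between the pads) lies 19 mm behind it; z points along the fingers, y is the line along which they close (so a half turn about z gives the same grasp; the last joint's range is limited). The gripper opens to 85 mm and grips with 20 to 120 N. Pads are 22 mm wide; open, the fingers measure 114 mm over their backs; the gripper's body (76 mm by 85 mm) begins 54 mm behind the grasp point. The pads swing forward as they close: fully open they stand 13 mm farther back than shut.
Start: joints at [-1.204, 0.383, 0.016, 1.37, -0.006, 1.388, -0.046], TCP at [0.26, 0.568, 0.231] pointing down, gripper open.
Joint ranges: [-2.95, 2.95], [-0.25, 2.06], [-1.52, 1.56], [0.18, 2.33], [-1.44, 4.58], [0.02, 2.06], [-3.01, 3.01]. Speed limits (rad/s): [2.39, 2.39, 3.01, 3.01, 3.14, 3.14, 3.14].

INTERFACE

Orientations are given as a unit quaternion [x, y, z, w].
In Python, from plant import get_state, cams, manip gives the robot as it stands.
- The arm moves only by the tool step_arm, never from a script. Its argument "steps" is a list of rows, each a list of 5 numbers: the closure, from 0 (fully open) to 1 (shut), then the shift along the world's x, y, z in cm, then the turn about the world's z in degrees. In form: [[gripper, x, y, z, spin], ...]. A call has exactly 10 rows; each row shifts and turns the commanded pose from where the row before left it; what a row does not reach is not made up. A row lasts 1/10 s, in which the tool goes at most 50 mm and 8.59 degrees, less where a joint would pass 70% of its speed; a pose out of reach is approached as far as the arm can. A call with a gripper value outside its range is refused whole. The fingers move at their own pace and stop on an object; "grip_force" is the grip in N (left out, the last holds). Time passes only in rows, so rows that do not move let the fingers close, or fill a call up. It gives the time, the measured TCP pose, the force, the opening and the grip force at its end, in the units of the state.
- get_state(): the state, without advancing time (a new reading comes with each control period).
- cams.capture(name): name is "scene" or "top" or "wrist"; returns the picture (400x640x3 uint8, red, green, blue); there is no depth.
- cams.camera_info(name): a dict with "camera_matrix" (3x3 intrinsics, pixels), "cam_to_world" (4x4, takes a point from camera to world coordinates); the wrist camera has in their place "tool_from_camera" (4x4, takes a point from camera to tool coordinates, whose origin is the TCP and whose axes are the flange's). Camera axes: x right, y down, z forward; pixel columns grow to the right and rows downward; lengths in m; the calibration is good to about 2 mm. A picture is of the moment at which its call begins: read the wrist's pose just before it. camera_info takes no time and is no camera call.
- manip.sign_off(): hands the job in; it is judged then, once.
The state is a dict: "time_s": time; "joint_positions": joint angles; "qvel": joint speeds; "joint_torque": joint torques, N m; "position": TCP position; "tool_rot": TCP orientation; "force": force on the tool from outside, world axes, zero at the start; "moment": the same for the moment, N m; "width": finger opening in m; "grasp_force": force on a finger pad.
Only numpy, scipy, OpenCV 4.12 (cv2) and the standard library are available. Lean on these libraries where they do the work, as an engineer would, in place of code of your own. Each camera call takes 0.05 s, during which the arm holds its last target. There are 200 camera calls.

TASK

The guest soaps on the counter balance are unevenly shared: lift one bar out of the wire rack, where only its ends can be reached, stand it the same way up on the clear worktop or hob and let go, so that you can take it again by its broad faces and stand it crosswise in the trough on the other pan, like the bar already there. Both pans must end level, with all four soaps standing in the pans; leave the milk pots, the tin beside the kettle and the mug where they are.

Things in the scene. Friction and masses are not known exactly. Their poses are not given: they have to be found in the camera images.
- soap_1: small paper-wrapped soap bar, a block 16 mm thick (its x), 40 mm long (its y), 26 mm high (its z), 20 g; all four are the same. It stands on its long narrow edge; origin at the centre of its underside. Starts in the rack.
- soap_2: small paper-wrapped soap bar, a block 16 mm thick (its x), 40 mm long (its y), 26 mm high (its z), 20 g; all four are the same. It stands on its long narrow edge; origin at the centre of its underside. Starts in the rack.
- soap_3: small paper-wrapped soap bar, a block 16 mm thick (its x), 40 mm long (its y), 26 mm high (its z), 20 g; all four are the same. It stands on its long narrow edge; origin at the centre of its underside. Starts in the rack.
- soap_4: small paper-wrapped soap bar, a block 16 mm thick (its x), 40 mm long (its y), 26 mm high (its z), 20 g; all four are the same. It stands on its long narrow edge; origin at the centre of its underside. Starts in the trough, anywhere along it.
- scale: counter balance fixed to the worktop, white housing 100 x 260 x 42 mm with a small upright pointer plate (up to 115 mm high) in the middle; origin under the centre of the housing on the worktop; its y axis points to the rack pan, 110 mm from the centre, and away from the trough pan, 110 mm the other way. The pans stay horizontal and rise and sink in opposition.
- rack_pan (a joint): height of the rack pan over its level position in m: 0 = both pans level (floor 90 mm over the worktop), -0.015 = rack pan fully down, +0.015 fully up; the trough pan always moves by the same amount the other way. A weak spring levels the pans: an excess of one 20 g bar on one side shifts them about 13 mm, of two bars 15 mm to the stop; with two bars in each pan they are level. It settles in about a second.
- rack_floor (a point): centre of the top of the rack pan's floor (118 mm along its x, 50 mm along its y, steel). Three slots, 34 mm apart along x (-34, 0, 34 mm), each between two wire hoops 31 mm high and 24 mm wide, 20 mm apart: they cover the broad faces of a bar and leave its ends, which stick out 6 mm beyond the hoops each side, free for the fingers. Bars stand with their long side along y.
- trough_floor (a point): centre of the top of the trough pan's floor (156 mm along its x). Two straight steel walls along x, 30 mm high and 5 mm thick, stand 50 mm apart inside (25 mm either side of the centre line); the trough is open at its -x and +x ends. The bar inside stands crosswise, its long side along y, so that its ends are covered and its broad faces are free.
- creamer_a: milk portion pot, 39 mm wide, 21 mm high, on the worktop close in front of the scale's middle; origin under its centre. Leave alone.
- creamer_b: milk portion pot like the other, on the worktop close behind the scale's middle. Leave alone.
- tea_tin: round tea tin with a lid, 68 mm wide, 88 mm high, origin under its centre; stands behind and to the left of the scale, near the kettle. Leave alone.
- mug_floral: tall mug upside down, 69 mm wide, 118 mm high, on the glass hob (5 mm above the worktop, from y = 0.27 to 0.56, x = 0.36 to 0.87); origin near the centre of its underside. Leave alone. The front part of the hob, x = 0.40 to 0.53 and y = 0.29 to 0.42, is kept clear.
Things that resemble listed ones, but are neither listed nor needed, are in the scene too. What is shaped like the soap_2 but red is not meant.

How it is judged:
On the way:
1. a soap bar from the rack stands on the worktop or hob, let go (((height (world z) of soap_1 below 0.012 m and angle between soap_1's own z axis and vertical below 0.2 rad and linear speed of soap_1 below 0.03 m/s and contact force between the fingers and soap_1 below 0.1 N) or (height (world z) of soap_2 below 0.012 m and angle between soap_2's own z axis and vertical below 0.2 rad and linear speed of soap_2 below 0.03 m/s and contact force between the fingers and soap_2 below 0.1 N) or (height (world z) of soap_3 below 0.012 m and angle between soap_3's own z axis and vertical below 0.2 rad and linear speed of soap_3 below 0.03 m/s and contact force between the fingers and soap_3 below 0.1 N))), for 0.2 s.
At the end, for the whole second after the job is handed in: All four soap bars are at rest, standing on their long narrow edge (within 14 degrees) on the floor of the rack or of the trough, those in the trough crosswise (within 23 degrees), and the pans are level: each within 5 mm of its level height (((x of soap_1 in the frame of rack_floor between -0.055 and 0.055 m and y of soap_1 in the frame of rack_floor between -0.02 and 0.02 m and z of soap_1 in the frame of rack_floor between -0.006 and 0.008 m and angle between soap_1's own z axis and vertical below 0.25 rad) or (x of soap_1 in the frame of trough_floor between -0.078 and 0.078 m and y of soap_1 in the frame of trough_floor between -0.02 and 0.02 m and z of soap_1 in the frame of trough_floor between -0.006 and 0.008 m and angle between soap_1's own z axis and vertical below 0.25 rad and angle between the x axis of soap_1 and the x axis of trough_floor, either way round below 0.4 rad)) and linear speed of each of soap_1, soap_2, soap_3, soap_4 below 0.02 m/s and ((x of soap_2 in the frame of rack_floor between -0.055 and 0.055 m and y of soap_2 in the frame of rack_floor between -0.02 and 0.02 m and z of soap_2 in the frame of rack_floor between -0.006 and 0.008 m and angle between soap_2's own z axis and vertical below 0.25 rad) or (x of soap_2 in the frame of trough_floor between -0.078 and 0.078 m and y of soap_2 in the frame of trough_floor between -0.02 and 0.02 m and z of soap_2 in the frame of trough_floor between -0.006 and 0.008 m and angle between soap_2's own z axis and vertical below 0.25 rad and angle between the x axis of soap_2 and the x axis of trough_floor, either way round below 0.4 rad)) and ((x of soap_3 in the frame of rack_floor between -0.055 and 0.055 m and y of soap_3 in the frame of rack_floor between -0.02 and 0.02 m and z of soap_3 in the frame of rack_floor between -0.006 and 0.008 m and angle between soap_3's own z axis and vertical below 0.25 rad) or (x of soap_3 in the frame of trough_floor between -0.078 and 0.078 m and y of soap_3 in the frame of trough_floor between -0.02 and 0.02 m and z of soap_3 in the frame of trough_floor between -0.006 and 0.008 m and angle between soap_3's own z axis and vertical below 0.25 rad and angle between the x axis of soap_3 and the x axis of trough_floor, either way round below 0.4 rad)) and ((x of soap_4 in the frame of rack_floor between -0.055 and 0.055 m and y of soap_4 in the frame of rack_floor between -0.02 and 0.02 m and z of soap_4 in the frame of rack_floor between -0.006 and 0.008 m and angle between soap_4's own z axis and vertical below 0.25 rad) or (x of soap_4 in the frame of trough_floor between -0.078 and 0.078 m and y of soap_4 in the frame of trough_floor between -0.02 and 0.02 m and z of soap_4 in the frame of trough_floor between -0.006 and 0.008 m and angle between soap_4's own z axis and vertical below 0.25 rad and angle between the x axis of soap_4 and the x axis of trough_floor, either way round below 0.4 rad)) and value of joint rack_pan between -0.005 and 0.005 m); the robot touches nothing.
It fails at once if a milk pot, the tin or the mug is moved more than 30 mm (distance of any of creamer_a, creamer_b, tea_tin, mug_floral from where it was at the start of the episode above 0.03 m).
It also fails if it takes over 58 s, if anything falls off the work surface, if the arm or the gripper's body presses on something with over 40 N, if the wrist force passes 120 N, or if a joint passes its speed limit or range.

## Working session

There is one attempt and no reset: what is moved stays moved. The work goes in short steps, Python scripts to look and compute and a tool call to move; the robot and the scene stay as the last step left them, time stands still between calls to the robot, and variables do not carry over. Pictures are saved under pics/ and viewed, at most 10 in all, crops included, and the job is handed in when it is done.

Besides the shell and the picture viewer there is one more tool, called as name(argument=value, ...), one argument or row to a line, values as JSON. step_arm: Moves the arm, as the interface text tells. Its arguments: {"type":"object","properties":{"steps":{"type":"array"},"grip_force":{"type":"number"}},"required":["steps"]}

```bash
mkdir -p pics; cat > h.py <<'E'
import numpy as np, cv2
from plant import get_state, cams, manip
from scipy.spatial.transform import Rotation as R
def save(n,im): cv2.imwrite('pics/'+n,im[:,:,::-1])
def pose(name,s=None):
    i=cams.camera_info(name);K=np.array(i['camera_matrix'])
    if name!='wrist': return K,np.array(i['cam_to_world'])
    T=np.eye(4);T[:3,:3]=R.from_quat(s['tool_rot']).as_matrix();T[:3,3]=s['position']
    return K,T@np.array(i['tool_from_camera'])
def ray(K,T,uv,z):
    d=T[:3,:3]@np.linalg.inv(K)@np.array([uv[0],uv[1],1.]);o=T[:3,3]
    return o+d*(z-o[2])/d[2]
def proj(K,T,p):
    q=K@(T[:3,:3].T@(np.array(p)-T[:3,3]));return q[:2]/q[2]
E
python3 - <<'E'
from h import *
s=get_state();print(s)
a=cams.capture('top');b=cams.capture('scene')
np.save('top.npy',a);np.save('scene.npy',b)
save('top.png',a);save('scene.png',b)
for n in('top','scene'):
    K,T=pose(n);print(n,K.round(1).tolist(),T.round(3).tolist())
E
```

```text
{'time_s': 0.0, 'joint_positions': array([-1.20389875,  0.38423626,  0.01637342,  1.37115431, -0.0063267 ,
        1.38821371, -0.04650819]), 'qvel': array([-1.47495830e-03,  2.53178168e-05,  3.50661980e-04,  1.39739290e-03,
        1.59928493e-04, -7.46587270e-04, -1.85946572e-03]), 'joint_torque': array([-6.39049722e-04, -6.27599359e+01,  8.44142251e-01, -3.71836102e+01,
        1.66164647e-02,  1.41121712e-02, -4.11428289e-06]), 'position': array([0.26017639, 0.56771339, 0.23027998]), 'tool_rot': array([ 2.13223431e-01,  9.77002971e-01, -9.60029801e-04, -2.04725561e-04]), 'force': array([ 0.69301307, -0.49068431, -0.7076832 ]), 'moment': array([-0.00637168, -0.00103472, -0.01031238]), 'grasp_force': 0.0, 'width': 0.0854888879555569}
top [[443.4, 0.0, 322.1], [0.0, 443.4, 199.9], [0.0, 0.0, 1.0]] [[-0.012, -0.99, 0.144, 0.388], [-1.0, 0.016, 0.022, 0.054], [-0.024, -0.143, -0.989, 1.179], [0.0, 0.0, 0.0, 1.0]]
scene [[394.9, 0.0, 316.0], [0.0, 394.9, 199.8], [0.0, 0.0, 1.0]] [[0.645, -0.658, 0.389, 0.142], [-0.764, -0.563, 0.315, -0.248], [0.012, -0.5, -0.866, 1.004], [0.0, 0.0, 0.0, 1.0]]
```

View pics/top.png

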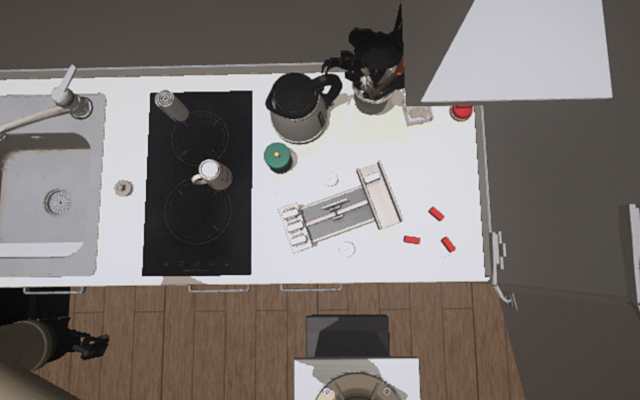

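View pics/scene.png

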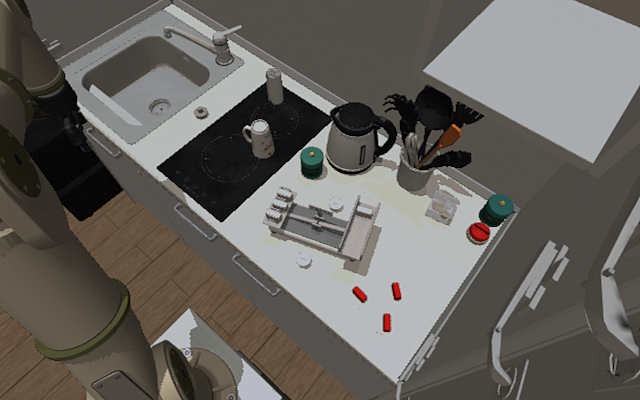

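Top view: the scale spans roughly (280,165)-(402,250), with the rack at about (293,227) holding three cream bars and the trough at about (379,195) holding one. 

Could be mistaken for the target:
- red bars at (436,213), (411,240) and (448,244): decoys
- bar in the trough at about (372,175): soap_4
- creamers at (347,249) and (331,179)

I'll take a cream bar from the rack, after checking it in a close crop.

```bash
python3 - <<'E'
from h import *
a=np.load('top.npy')
c=a[155:260,270:410]
cv2.imwrite('pics/c1.png',cv2.resize(c,None,fx=5.6,fy=5.6,interpolation=cv2.INTER_CUBIC)[:,:,::-1])
K,T=pose('top')
for n,uv,z in [('rack',(295,227),.1),('trough',(379,197),.13),('cA',(347,249),.02),('cB',(331,179),.02),('mug',(216,175),.118),('hobcorner',(252,275),.005)]: print(n,ray(K,T,uv,z).round(3))
E
```

```text
rack [0.479 0.145 0.1  ]
trough [ 0.546 -0.059  0.13 ]
cA [0.427 0.017 0.02 ]
cB [0.613 0.055 0.02 ]
mug [0.608 0.337 0.118]
hobcorner [0.363 0.266 0.005]
```

View pics/c1.png

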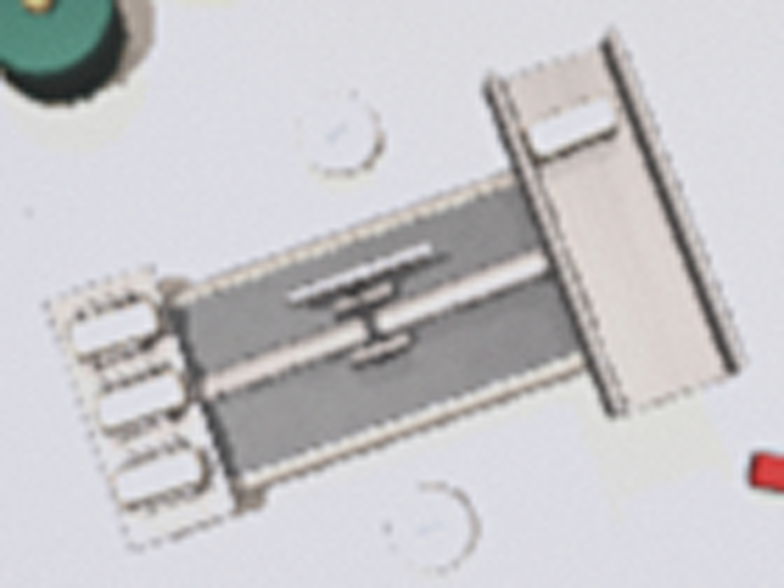

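The crop shows three cream bars in the rack slots at crop (115,328), (142,400) and (162,473), and soap_4 at (572,128) near the back end of the trough. None of the four is red. I'll take the front rack bar at (162,473), which is full-image (299,239).

```bash
python3 - <<'E'
from h import *
K,T=pose('top')
f=lambda c,z: ray(K,T,(270+c[0]/5.6,155+c[1]/5.6),z)
P={}
for n,c,z in [('b',(115,328),.101),('m',(142,400),.101),('f',(162,473),.101),('s4',(572,128),.131)]+[('t%d'%i,c,.135) for i,c in enumerate([(490,85),(610,410),(735,370),(608,38)])]:
    P[n]=f(c,z);print(n,P[n].round(4))
tc=sum(P['t%d'%i] for i in range(4))/4;v=P['m']-tc
print(tc,np.hypot(v[0],v[1]),np.degrees(np.arctan2(v[1],v[0])), [np.degrees(np.arctan2(*(P[a]-P[b])[1::-1])) for a,b in(('b','f'),('t0','t1'),('t3','t2'))])
print(pose('wrist',get_state())[0].tolist(),cams.camera_info('wrist')['tool_from_camera'])
E
```

```text
b [0.5124 0.1558 0.101 ]
m [0.4806 0.1441 0.101 ]
f [0.4488 0.1355 0.101 ]
s4 [ 0.5922 -0.0435  0.131 ]
t0 [ 0.6107 -0.0086  0.135 ]
t1 [ 0.4707 -0.0556  0.135 ]
t2 [ 0.4868 -0.1085  0.135 ]
t3 [ 0.6304 -0.0596  0.135 ]
[ 0.54965171 -0.05806082  0.135     ] 0.21358252613141054 108.85572119766483 [np.float64(17.704214593314777), np.float64(18.54468620114908), np.float64(18.78281721971866)]
[[332.1698151481172, 0.0, 316.7869309313162], [0.0, 332.1698151481172, 194.47777206636147], [0.0, 0.0, 1.0]] [[ 1.01752762e-06 -9.44691830e-01 -3.27959368e-01  8.37132441e-02]
 [ 9.99999847e-01  1.82668183e-04 -5.23075811e-04 -4.17257260e-04]
 [ 5.54053187e-04 -3.27959317e-01  9.44691685e-01 -1.42130358e-01]
 [ 0.00000000e+00  0.00000000e+00  0.00000000e+00  1.00000000e+00]]
```

step_arm(
  steps=[
    [0, 1.9, -4.3, 0, 4.3],
    [0, 1.9, -4.3, 0, 4.3],
    [0, 1.9, -4.3, 0, 4.3],
    [0, 1.9, -4.3, 0, 4.3],
    [0, 1.9, -4.3, 0, 4.3],
    [0, 1.9, -4.3, 0, 4.3],
    [0, 1.9, -4.3, 0, 4.3],
    [0, 1.9, -4.3, 0, 4.3],
    [0, 1.9, -4.3, 0, 4.3],
    [0, 1.9, -4.3, 0, 4.3],
  ],
)

```text
time_s: 1.1
position: [0.4505, 0.1363, 0.2312]
tool_rot: [-0.161, 0.987, 0.0, -0.0]
force: [2.2, 0.2, 0.4]
width: 0.0854
grasp_force: 0.0
```

```bash
cat > w.py <<'E'
from h import *
import sys
s=get_state();a=cams.capture('wrist');n=sys.argv[1];save(n+'.png',a);np.savez(n,im=a,pos=s['position'],rot=s['tool_rot'])
m=R.from_quat(s['tool_rot']).as_matrix()
print(s['time_s'],s['position'].round(4),'yaw of y',np.degrees(np.arctan2(m[1,1],m[0,1])).round(2),'z',m[:,2].round(3),s['width'],s['force'].round(1))
E
python3 w.py w1
```

```text
1.1 [0.4505 0.1363 0.2312] yaw of y 108.56 z [-0.  0. -1.] 0.08536545423124933 [2.2 0.2 0.4]
```

View pics/w1.png

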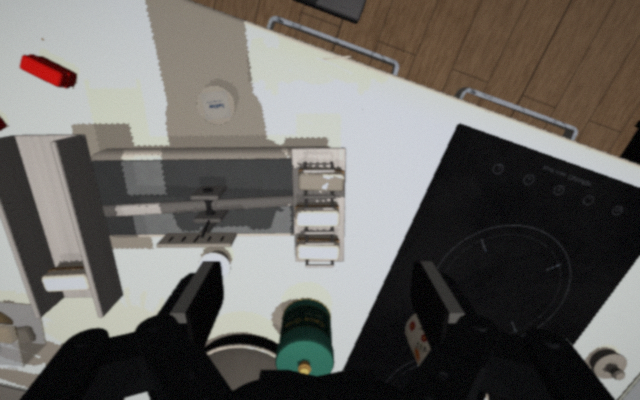

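Wrist view: the rack bars are at (321,180) front, (317,217) middle and (317,249) back. The scale is square to the image, so the yaw is right. Soap_4 is at (66,278).

```bash
python3 - <<'E'
from h import *
d=np.load('w1.npz');s=dict(position=d['pos'],tool_rot=d['rot']);K,T=pose('wrist',s)
for n,uv,z in [('f',(321,182),.101),('m',(317,217),.101),('b',(317.5,249),.101),('panR',(345,205),.075),('panL',(292,205),.075),('rfront',(320,149),.075),('rback',(320,263),.075),('s4',(66,278),.131),
 ('t0',(2,137),.135),('t1',(92,134),.135),('t2',(124,299),.135),('t3',(36,315),.135)]:
    print(n,ray(K,T,uv,z).round(4))
c=cv2.resize(d['im'][130:275,270:370],None,fx=4,fy=4,interpolation=cv2.INTER_CUBIC)
e=cv2.resize(d['im'][120:325,0:140],None,fx=2.83,fy=2.83,interpolation=cv2.INTER_CUBIC)
save('c2.png',np.hstack([c,e[:580,:396]]))
E
```

```text
f [0.4486 0.1383 0.101 ]
m [0.4805 0.1454 0.101 ]
b [0.5106 0.156  0.101 ]
panR [0.4705 0.1705 0.075 ]
panL [0.4868 0.1222 0.075 ]
rfront [0.4267 0.1302 0.075 ]
rback [0.5384 0.1681 0.075 ]
s4 [ 0.589  -0.0421  0.131 ]
t0 [ 0.4797 -0.0928  0.135 ]
t1 [ 0.4571 -0.032   0.135 ]
t2 [0.5909 0.009  0.135 ]
t3 [ 0.6319 -0.0611  0.135 ]
```

View pics/c2.png

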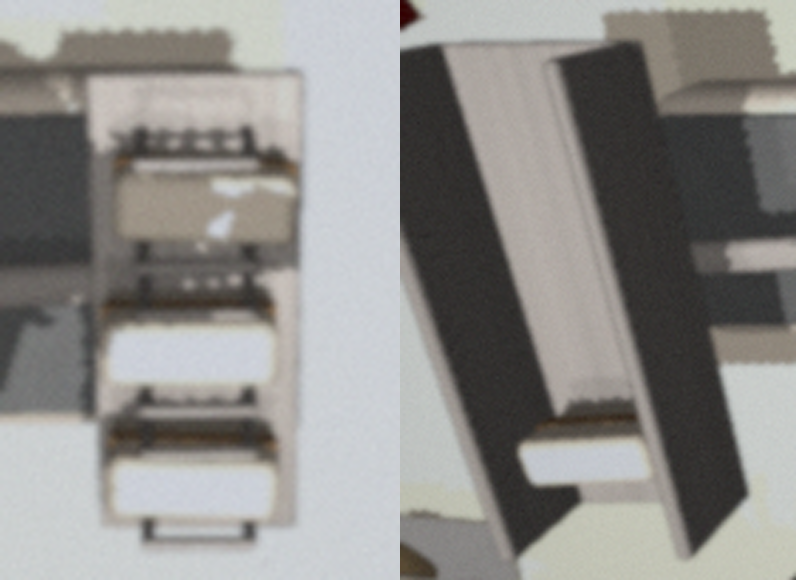

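step_arm(
  steps=[
    [0, -0.1, 0.1, -3, 0],
    [0, 0, 0, -3, 0],
    [0, 0, 0, -3, 0],
    [0, 0, 0, -3, 0],
    [0, 0, 0, -2, 0],
    [0, 0, 0, -1, 0],
    [0, 0, 0, -0.3, 0],
    [0, 0, 0, 0, 0],
    [0.4, 0, 0, 0, 0],
    [0.4, 0, 0, 0, 0],
  ],
  grip_force=25,
)

```text
time_s: 2.15
position: [0.4501, 0.1394, 0.0793]
tool_rot: [-0.16, 0.987, 0.0, 0.001]
force: [-0.2, 0.4, -0.1]
width: 0.059
grasp_force: 0.0
```

```bash
python3 w.py w2
```

```text
2.15 [0.4501 0.1394 0.0793] yaw of y 108.37 z [ 0.002  0.001 -1.   ] 0.05898863481592726 [-0.2  0.4 -0.1]
```

View pics/w2.png

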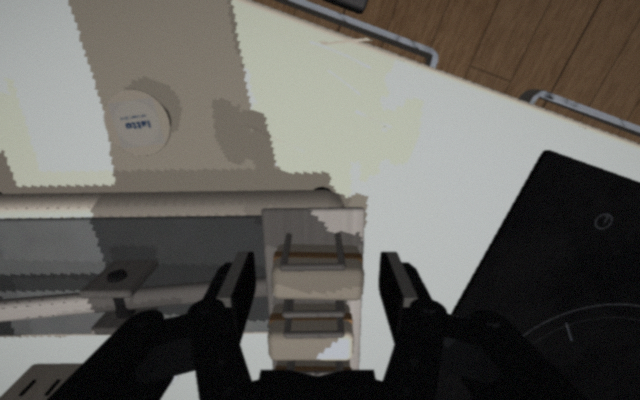

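The fingers stand at (237,275) and (397,275), astride the front bar at (318,272). I'll close, check, then lift.

step_arm(
  steps=[
    [0.6, 0, 0, 0, 0],
    [0.7, 0, 0, 0, 0],
    [0.8, 0, 0, 0, 0],
    [0.8, 0, 0, 0, 0],
    [0.8, 0, 0, 0, 0],
    [0.8, 0, 0, 0, 0],
    [0.8, 0, 0, 0, 0],
    [0.8, 0, 0, 0.5, 0],
    [0.8, 0, 0, 0.5, 0],
    [0.8, 0, 0, 0, 0],
  ],
)

```text
time_s: 3.2
position: [0.4498, 0.1393, 0.0891]
tool_rot: [-0.16, 0.987, 0.0, 0.001]
force: [-0.0, -0.2, -0.3]
width: 0.0393
grasp_force: 25.5
```

step_arm(
  steps=[
    [0.8, 0, 0, 2, 0],
    [0.8, 0, 0, 3, 0],
    [0.8, 0, 0, 3, 0],
    [0.8, 0, 2, 1, 0],
    [0.8, 0.2, 4, 0, 0],
    [0.8, 0.2, 4, 0, 0],
    [0.8, 0.3, 4, 0, 0],
    [0.8, 0.3, 4, -1, 0],
    [0.8, 0, 2, -2, 0],
    [0.8, 0, 0, -3, 0],
  ],
)

```text
time_s: 4.2
position: [0.4588, 0.3442, 0.1186]
tool_rot: [-0.162, 0.987, 0.002, 0.001]
force: [0.9, 0.1, -0.9]
width: 0.0395
grasp_force: 26.5
```

```bash
python3 w.py w3; python3 -c "
from plant import get_state as g;s=g();print(s['joint_positions'].round(2),s['width'],s['grasp_force'])"
```

```text
4.2 [0.4588 0.3442 0.1186] yaw of y 108.69 z [ 0.002  0.004 -1.   ] 0.03949455388235008 [ 0.9  0.1 -0.9]
[-0.82  0.36  0.16  1.69 -0.06  1.11  1.25] 0.03901872057478186 26.47890418767929
```

View pics/w3.png

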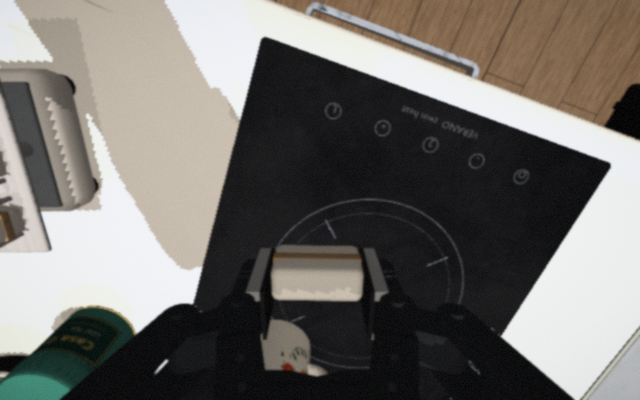

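The bar at (317,275) is held level between the pads over the clear hob. I'll set it down.

step_arm(
  steps=[
    [0.8, 0, 0, -3, 0],
    [0.8, 0, 0, -3, 0],
    [0.8, 0, 0, -2, 0],
    [0.8, 0, 0, -1.3, 0],
    [0.8, 0, 0, -0.5, 0],
    [0.8, 0, 0, -0.4, 0],
    [0.8, 0, 0, 0, 0],
    [0.8, 0, 0, -0.2, 0],
    [0.8, 0, 0, -0.2, 0],
    [0.8, 0, 0, 0, 0],
  ],
)

```text
time_s: 5.25
position: [0.4594, 0.3392, 0.0124]
tool_rot: [-0.16, 0.987, 0.0, 0.0]
force: [0.2, -0.1, -0.4]
width: 0.0395
grasp_force: 26.5
```

step_arm(
  steps=[
    [0.8, 0, 0, -0.1, 0],
    [0.8, 0, 0, -0.1, 0],
    [0.8, 0, 0, -0.1, 0],
    [0.8, 0, 0, 0, 0],
    [0.8, 0, 0, 0, 0],
    [0.8, 0, 0, 0, 0],
    [0.8, 0, 0, 0, 0],
    [0.8, 0, 0, 0, 0],
    [0.8, 0, 0, 0, 0],
    [0.8, 0, 0, 0, 0],
  ],
)

```text
time_s: 6.25
position: [0.4594, 0.3392, 0.0093]
tool_rot: [-0.16, 0.987, -0.0, -0.0]
force: [-0.4, -0.6, -1.1]
width: 0.0395
grasp_force: 26.5
```

step_arm(
  steps=[
    [0.8, 0, 0, -0.1, 0],
    [0.8, 0, 0, 0, 0],
    [0.8, 0, 0, 0, 0],
    [0.8, 0, 0, 0, 0],
    [0.8, 0, 0, 0, 0],
    [0.8, 0, 0, 0, 0],
    [0.8, 0, 0, 0, 0],
    [0.8, 0, 0, 0, 0],
    [0.8, 0, 0, 0, 0],
    [0.8, 0, 0, 0, 0],
  ],
)

```text
time_s: 7.25
position: [0.4595, 0.3392, 0.0091]
tool_rot: [-0.16, 0.987, 0.0, 0.0]
force: [-3.0, -2.1, 8.0]
width: 0.0398
grasp_force: 27.3
```

Contact at 8 N. Release, pause, and rise.

step_arm(
  steps=[
    [0.5, 0, 0, 0.1, 0],
    [0.3, 0, 0, 0, 0],
    [0, 0, 0, 0, 0],
    [0, 0, 0, 0, 0],
    [0, 0, 0, 1, 0],
    [0, 0, 0, 3, 0],
    [0, 0, 0, 3, 0],
    [0, 0, 0, 3, 0],
    [0, 0, 0, 0, 0],
    [0, 0, 0, 0, 0],
  ],
)

```text
time_s: 8.25
position: [0.4598, 0.3395, 0.1105]
tool_rot: [-0.16, 0.987, 0.001, 0.001]
force: [-0.2, 0.5, -0.4]
width: 0.0856
grasp_force: 0.0
```

```bash
python3 w.py w4; python3 - <<'E'
from h import *
d=np.load('w4.npz');s=dict(position=d['pos'],tool_rot=d['rot']);K,T=pose('wrist',s)
im=d['im'];g=(im.min(2)>90).astype(np.uint8);
n,l,st,c=cv2.connectedComponentsWithStats(g)
for i in range(1,n):
    if st[i,4]>400: print(st[i],c[i],ray(K,T,c[i],.031).round(4))
print('expected center px',proj(K,T,[.4595,.3392,.031]),[proj(K,T,[.4595+a*.948+b*-.319,.3392+a*.319+b*.948,.031]).round(0) for a in(-.008,.008) for b in(-.02,.02)])
E
```

```text
8.25 [0.4598 0.3395 0.1105] yaw of y 108.37 z [ 0.002  0.001 -1.   ] 0.08557561378839508 [-0.2  0.5 -0.4]
[     0      0    640    400 100491] [242.09368003 161.50401528] [0.4467 0.2804 0.031 ]
[ 289  188   56   25 1253] [316.76296887 199.77893057] [0.4571 0.3375 0.031 ]
[ 250  327   69   49 2132] [282.54549719 349.57645403] [0.594  0.3526 0.031 ]
expected center px [317.91904772 203.49362406] [array([290., 193.]), array([346., 193.]), array([290., 214.]), array([346., 214.])]
```

View pics/w4.png

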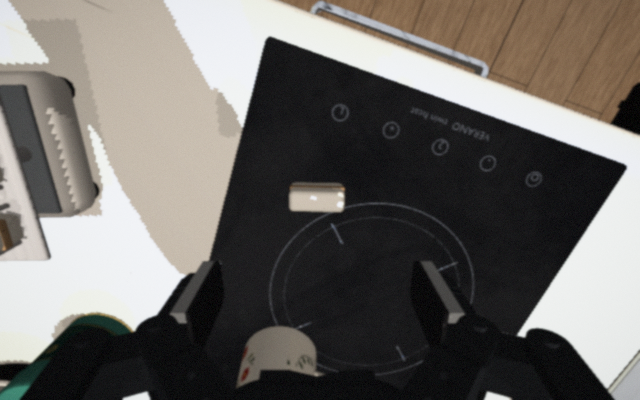

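The bar stands upright on the hob at (317,198), centre about (0.458, 0.338). Next I turn 90° to take it by its broad faces.

step_arm(
  steps=[
    [0, -0.2, -0.1, 0, -8],
    [0, 0, 0, 0, -8],
    [0, 0, 0, 0, -8],
    [0, 0, 0, 0, -8],
    [0, 0, 0, 0, -8],
    [0, 0, 0, 0, -8],
    [0, 0, 0, 0, -8],
    [0, 0, 0, 0, -8],
    [0, 0, 0, 0, -8],
    [0, 0, 0, 0, -8],
  ],
)

```text
time_s: 9.3
position: [0.4566, 0.3375, 0.1078]
tool_rot: [0.515, 0.857, -0.001, -0.0]
force: [-0.1, 0.7, -0.3]
width: 0.0857
grasp_force: 0.0
```

step_arm(
  steps=[
    [0, 0, 0, 0, -8],
    [0, 0, 0, -2, -2],
    [0, 0, 0, -2.5, 0],
    [0, 0, 0, -2.5, 0],
    [0, 0, 0, -1.5, 0],
    [0, 0, 0, -1, 0],
    [0, 0, 0, -0.5, 0],
    [0, 0, 0, 0, 0],
    [0.3, 0, 0, 0, 0],
    [0.3, 0, 0, 0, 0],
  ],
)

```text
time_s: 10.3
position: [0.458, 0.3386, 0.0103]
tool_rot: [0.585, 0.811, 0.001, 0.0]
force: [0.3, -0.9, -0.2]
width: 0.0602
grasp_force: 0.0
```

```bash
python3 w.py w5
```

```text
10.3 [0.458  0.3386 0.0103] yaw of y 18.37 z [ 0.001  0.001 -1.   ] 0.060158390684563655 [ 0.3 -0.9 -0.2]
```

View pics/w5.png

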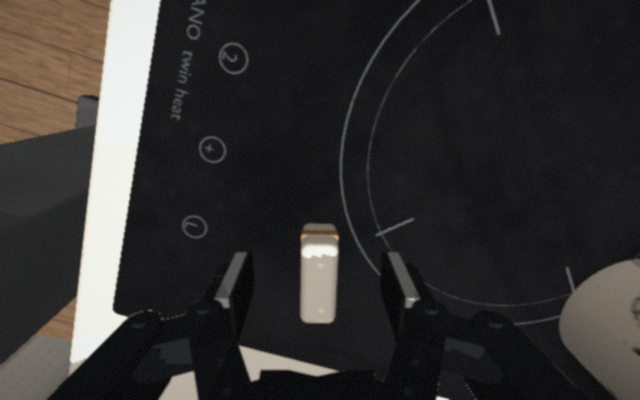

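The fingers at (235,280) and (398,280) straddle the bar, which is centred at column 319. Close and lift.

step_arm(
  steps=[
    [0.6, 0, 0, 0, 0],
    [0.8, 0, 0, 0, 0],
    [0.95, 0, 0, 0, 0],
    [0.95, 0, 0, 0, 0],
    [0.95, 0, 0, 0, 0],
    [0.95, 0, 0, 0, 0],
    [0.95, 0, 0, 0, 0],
    [0.95, 0, 0, 0, 0],
    [0.95, 0, 0, 0.5, 0],
    [0.95, 0, 0, 1.5, 0],
  ],
  grip_force=25,
)

```text
time_s: 11.35
position: [0.4562, 0.3373, 0.0283]
tool_rot: [0.585, 0.811, -0.002, -0.0]
force: [0.1, 0.3, -0.7]
width: 0.0151
grasp_force: 25.3
```

step_arm(
  steps=[
    [0.95, 0, 0, 4, 0],
    [0.95, 0, 0, 4, 0],
    [0.95, 0, 0, 4, 0],
    [0.95, 0, -1, 4, 0],
    [0.95, 0.5, -3, 3, 0],
    [0.95, 1, -4, 1, 0],
    [0.95, 1, -4, 0, 0],
    [0.95, 1, -4, 0, 0],
    [0.95, 1, -4, 0, 0],
    [0.95, 1, -4, 0, 0],
  ],
)

```text
time_s: 12.35
position: [0.5124, 0.0963, 0.2305]
tool_rot: [0.585, 0.811, 0.001, 0.0]
force: [0.9, 0.1, -0.2]
width: 0.0151
grasp_force: 25.3
```

step_arm(
  steps=[
    [0.95, 1, -4, 0, 0],
    [0.95, 1, -4, 0, 0],
    [0.95, 0, -4, 0, 0],
    [0.95, 0, -3, 0, 0],
    [0.95, 0, -1.5, 0, 0],
    [0.95, 0, 0, 0, 0],
    [0.95, 0, 0, 0, 0],
    [0.95, 0, 0, 0, 0],
    [0.95, 0, 0, 0, 0],
    [0.95, 0, 0, 0, 0],
  ],
)

```text
time_s: 13.35
position: [0.5324, -0.0657, 0.2293]
tool_rot: [0.584, 0.811, 0.0, -0.0]
force: [-0.3, 0.2, 0.5]
width: 0.0153
grasp_force: 25.3
```

```bash
python3 w.py w6
```

```text
13.35 [ 0.5324 -0.0657  0.2293] yaw of y 18.48 z [-0.  0. -1.] 0.015315933589230253 [-0.3  0.2  0.5]
```

View pics/w6.png

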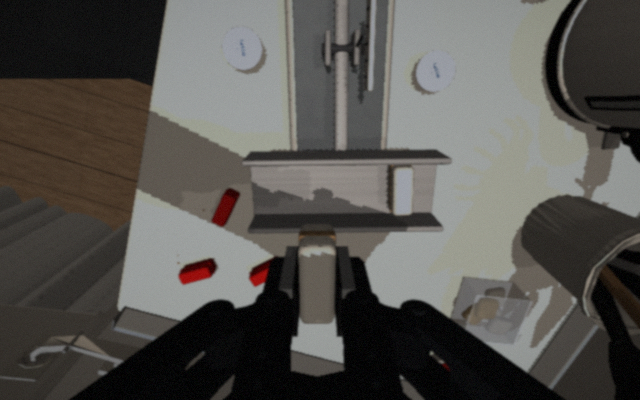

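The bar at (317,275) is held upright. The trough runs horizontally with walls at rows ~157 and ~222, and soap_4 is at (402,190). I'll get the wall edges from a brightness profile.

```bash
python3 - <<'E'
from h import *
d=np.load('w6.npz');s=dict(position=d['pos'],tool_rot=d['rot']);K,T=pose('wrist',s)
im=d['im'].astype(int)
for u in (268,370,418):
    print(u,[ (v,im[v,u-3:u+4].mean().round(0).astype(int).item()) for v in list(range(144,172))+list(range(205,238))])
c=np.array([.551,-.0615]);a=np.radians(18.5);ex=np.array([np.cos(a),np.sin(a)]);ey=np.array([-ex[1],ex[0]])
for x in(-.035,.04):
  for y,z in[(.03,.133),(.03,.103),(.025,.133),(.025,.103),(-.025,.133),(-.025,.103),(-.03,.133)]:
    print(x,y,z,proj(K,T,[*(c+x*ex+y*ey),z]).round(1))
# left/right ends rows 175..205
g=im[190:196].mean((0,2));print([(u,int(g[u])) for u in list(range(242,258))+list(range(384,446,2))])
E
```

```text
268 [(144, 155), (145, 155), (146, 154), (147, 155), (148, 154), (149, 149), (150, 130), (151, 95), (152, 59), (153, 43), (154, 43), (155, 43), (156, 43), (157, 44), (158, 44), (159, 54), (160, 82), (161, 114), (162, 135), (163, 134), (164, 120), (165, 101), (166, 105), (167, 121), (168, 128), (169, 129), (170, 130), (171, 128), (205, 70), (206, 73), (207, 75), (208, 78), (209, 79), (210, 78), (211, 81), (212, 78), (213, 69), (214, 51), (215, 39), (216, 37), (217, 36), (218, 34), (219, 34), (220, 35), (221, 34), (222, 35), (223, 35), (224, 35), (225, 36), (226, 34), (227, 40), (228, 51), (229, 64), (230, 72), (231, 73), (232, 73), (233, 83), (234, 95), (235, 101), (236, 101), (237, 101)]
370 [(144, 76), (145, 79), (146, 76), (147, 75), (148, 69), (149, 58), (150, 48), (151, 42), (152, 41), (153, 44), (154, 44), (155, 42), (156, 42), (157, 46), (158, 60), (159, 92), (160, 119), (161, 132), (162, 128), (163, 115), (164, 105), (165, 114), (166, 130), (167, 136), (168, 136), (169, 135), (170, 134), (171, 135), (205, 134), (206, 127), (207, 110), (208, 91), (209, 81), (210, 77), (211, 75)
[... 1303 characters left out ...]
025 0.133 [396.2 166. ]
0.04 0.025 0.103 [388. 157.]
0.04 -0.025 0.133 [391.3 227.8]
0.04 -0.025 0.103 [384.  213.2]
0.04 -0.03 0.133 [390.8 233.5]
[(242, 100), (243, 101), (244, 102), (245, 101), (246, 101), (247, 101), (248, 102), (249, 101), (250, 99), (251, 95), (252, 82), (253, 72), (254, 66), (255, 66), (256, 67), (257, 68), (384, 116), (386, 92), (388, 48), (390, 45), (392, 63), (394, 127), (396, 157), (398, 160), (400, 161), (402, 162), (404, 162), (406, 161), (408, 161), (410, 157), (412, 145), (414, 128), (416, 125), (418, 125), (420, 126), (422, 127), (424, 126), (426, 125), (428, 125), (430, 125), (432, 125), (434, 146), (436, 158), (438, 156), (440, 157), (442, 157), (444, 157)]
```

step_arm(
  steps=[
    [0.95, -0.9, -0.5, 0, 0.7],
    [0.95, 0, 0, -2, 0],
    [0.95, 0, 0, -2.5, 0],
    [0.95, 0, 0, -2, 0],
    [0.95, 0, 0, -1.5, 0],
    [0.95, 0, 0, 0, 0],
    [0.95, 0, 0, 0, 0],
    [0.95, 0, 0, 0, 0],
    [0.95, 0, 0, 0, 0],
    [0.95, 0, 0, 0, 0],
  ],
)

```text
time_s: 14.4
position: [0.5237, -0.0719, 0.15]
tool_rot: [0.58, 0.815, 0.0, 0.0]
force: [-0.6, 0.0, -0.2]
width: 0.0152
grasp_force: 25.3
```

```bash
cat > chk.py <<'E'
from h import *
import sys
d=np.load(sys.argv[1]+'.npz');p=d['pos'];K,T=pose('wrist',dict(position=p,tool_rot=d['rot']))
c=np.array([.551,-.0612]);a=np.radians(19.);ex=np.array([np.cos(a),np.sin(a)]);ey=np.array([-ex[1],ex[0]])
print('tool in trough',((p[:2]-c)@ex).round(4),((p[:2]-c)@ey).round(4))
im=d['im'].astype(int);tf=float(sys.argv[2])
us=[int(u) for u in sys.argv[3].split(',')]
for u in us:
    col=im[:,u-3:u+4].mean((1,2));g=np.diff(col)
    print(u,[(v,int(g[v])) for v in range(60,330) if abs(g[v])>14 and abs(g[v])==abs(g[v-2:v+3]).max()])
for y,z in[(.03,tf+.03),(.025,tf+.03),(-.025,tf+.03),(-.025,tf),(-.03,tf+.03)]: print(y,z,proj(K,T,[*(p[:2]+((c-p[:2])@ey+y)*ey),z]).round(1))
E
python3 w.py w7; python3 chk.py w7 .103 250,390
```

```text
14.4 [ 0.5237 -0.0719  0.15  ] yaw of y 19.08 z [ 0.001  0.    -1.   ] 0.015190416260930718 [-0.6  0.  -0.2]
tool in trough -0.0293 -0.0012
250 [(65, 18), (172, -41), (189, 24), (194, -15), (205, -17), (288, 38), (302, -33)]
390 [(189, 27), (194, -14), (231, -17), (255, -17), (288, 39), (306, -51)]
0.03 0.133 [316.  189.2]
0.025 0.133 [316.  198.6]
-0.025 0.133 [315.9 282.7]
-0.025 0.103 [316.  255.7]
-0.03 0.133 [315.9 290.3]
```

```bash
python3 - <<'E'
import numpy as np
im=np.load('w7.npz')['im'].astype(int)
for u in (230,250,390,410): print(u,[int(im[v,u-3:u+4].mean()) for v in range(184,204)],[int(im[v,u-3:u+4].mean()) for v in range(250,306)])
r=im[225:235].mean((0,2));print([int(x) for x in r[280:360:2]])
r=im[265:275].mean((0,2));print([int(x) for x in r[260:380:2]])
print([int(im[v,312:322].mean()) for v in range(196,330,2)])
E
```

```text
230 [87, 83, 78, 74, 69, 74, 88, 103, 114, 121, 117, 106, 98, 94, 92, 92, 93, 91, 91, 91] [105, 106, 107, 105, 105, 105, 105, 105, 106, 109, 114, 121, 138, 156, 164, 165, 165, 165, 165, 165, 164, 164, 164, 164, 164, 164, 164, 165, 163, 164, 164, 165, 163, 163, 164, 164, 164, 164, 164, 164, 162, 164, 163, 164, 165, 164, 163, 164, 162, 156, 137, 106, 73, 46, 30, 18]
250 [46, 45, 45, 47, 52, 67, 91, 113, 129, 139, 134, 119, 109, 114, 125, 131, 132, 133, 133, 132] [69, 71, 71, 71, 69, 66, 55, 45, 41, 39, 37, 39, 36, 35, 37, 36, 36, 35, 37, 36, 35, 37, 35, 36, 36, 36, 37, 36, 37, 35, 36, 40, 47, 55, 63, 68, 68, 70, 91, 129, 155, 163, 165, 164, 164, 163, 163, 162, 161, 159, 153, 135, 108, 75, 45, 24]
390 [45, 46, 46, 45, 54, 78, 105, 126, 137, 142, 137, 123, 111, 115, 129, 137, 139, 140, 140, 144] [81, 79, 79, 81, 78, 68, 51, 37, 35, 35, 35, 36, 36, 36, 37, 35, 37, 37, 37, 36, 35, 35, 35, 35, 35, 36, 37, 36, 35, 35, 37, 43, 54, 65, 73, 75, 76, 77, 104, 144, 162, 163, 163, 164, 163, 164, 164, 163, 164, 164, 164, 163, 164, 163, 158, 139]
410 [45, 46, 45, 46, 51, 72, 105, 126, 136, 141, 135, 
[... 250 characters left out ...]
0, 116, 64, 22, 6, 5, 6, 5]
[70, 71, 70, 71, 70, 71, 71, 71, 70, 66, 54, 48, 47, 48, 46, 46, 46, 48, 48, 48, 49, 47, 45, 47, 47, 47, 49, 57, 69, 72, 70, 69, 72, 76, 80, 81, 82, 81, 82, 84]
[36, 37, 36, 33, 19, 7, 8, 8, 8, 6, 8, 25, 34, 37, 36, 35, 36, 22, 5, 29, 75, 89, 95, 98, 96, 98, 98, 98, 98, 97, 97, 97, 98, 98, 97, 92, 84, 63, 18, 6, 26, 36, 37, 37, 37, 34, 19, 6, 6, 7, 7, 8, 8, 24, 35, 35, 36, 35, 36, 36]
[115, 134, 142, 141, 135, 107, 76, 71, 72, 73, 72, 71, 71, 71, 59, 56, 58, 48, 33, 41, 60, 66, 67, 69, 86, 121, 155, 162, 159, 137, 108, 98, 97, 98, 98, 97, 98, 98, 98, 97, 96, 97, 97, 97, 96, 96, 97, 97, 97, 97, 95, 96, 96, 97, 96, 97, 97, 96, 96, 97, 96, 95, 99, 101, 146, 162, 163]
```

```bash
python3 - <<'E'
from h import *
d=np.load('w7.npz');p=d['pos'];K,T=pose('wrist',dict(position=p,tool_rot=d['rot']))
a=np.radians(19.08);ey=np.array([-np.sin(a),np.cos(a)])
for y in(.02,-.02):
  for z in(.145,.171): print(y,z,proj(K,T,[*(p[:2]+y*ey),z]).round(1))
im=d['im'].astype(int);print([(v,im[v,312:322].mean(0).round().astype(int).tolist()) for v in list(range(222,264,3))+list(range(314,328,2))])
E
```

```text
0.02 0.145 [315.9 219.2]
0.02 0.171 [315.7 244.7]
-0.02 0.145 [315.9 289.9]
-0.02 0.171 [315.8 324.8]
[(222, [74, 71, 69]), (225, [62, 58, 52]), (228, [63, 58, 53]), (231, [47, 38, 29]), (234, [54, 42, 29]), (237, [71, 66, 60]), (240, [72, 68, 62]), (243, [80, 75, 68]), (246, [130, 122, 112]), (249, [163, 166, 153]), (252, [159, 162, 158]), (255, [129, 126, 119]), (258, [106, 99, 90]), (261, [105, 99, 89]), (314, [105, 99, 90]), (316, [104, 97, 88]), (318, [103, 96, 88]), (320, [107, 100, 91]), (322, [108, 102, 94]), (324, [146, 148, 146]), (326, [161, 164, 162])]
```

The bar sits centred in the hand and the trough centre is confirmed to about 1 mm. I'll lower it until the soft pan is pressed to level.

step_arm(
  steps=[
    [0.95, -0.1, 0.1, -1, 0],
    [0.95, 0, 0, -1, 0],
    [0.95, 0, 0, -1, 0],
    [0.95, 0, 0, -0.7, 0],
    [0.95, 0, 0, -0.5, 0],
    [0.95, 0, 0, -0.4, 0],
    [0.95, 0, 0, -0.3, 0],
    [0.95, 0, 0, -0.3, 0],
    [0.95, 0, 0, -0.2, 0],
    [0.95, 0, 0, 0, 0],
  ],
)

```text
time_s: 15.45
position: [0.5223, -0.0708, 0.0951]
tool_rot: [0.58, 0.814, -0.0, -0.0]
force: [-0.8, -0.3, -0.7]
width: 0.0158
grasp_force: 25.3
```

step_arm(
  steps=[
    [0.95, 0, 0, -0.1, 0],
    [0.95, 0, 0, 0, 0],
    [0.95, 0, 0, 0, 0],
    [0.95, 0, 0, 0, 0],
    [0.95, 0, 0, 0, 0],
    [0.95, 0, 0, 0, 0],
    [0.95, 0, 0, 0, 0],
    [0.95, 0, 0, 0, 0],
    [0.95, 0, 0, 0, 0],
    [0.95, 0, 0, 0, 0],
  ],
)

```text
time_s: 16.45
position: [0.5224, -0.0709, 0.0943]
tool_rot: [0.58, 0.815, -0.0, -0.0]
force: [-0.0, 0.2, -0.3]
width: 0.0153
grasp_force: 25.3
```

```bash
python3 w.py w8; python3 chk.py w8 .090 250,390,240,410
```

```text
16.45 [ 0.5224 -0.0709  0.0943] yaw of y 19.08 z [-0.  0. -1.] 0.015250798217095173 [-0.   0.2 -0.3]
tool in trough -0.0302 0.0002
250 [(184, -20), (198, -20), (226, 20), (234, -14)]
390 [(227, 22), (237, 16), (251, -19), (298, -18)]
240 [(64, 15), (178, -23), (198, -21), (227, 19), (235, -14)]
410 [(186, -14), (226, 26), (237, 17), (256, -18), (299, -26)]
0.03 0.12 [315.7 227.6]
0.025 0.12 [315.7 239.3]
-0.025 0.12 [315.6 341.9]
-0.025 0.09 [315.9 299.1]
-0.03 0.12 [315.6 350.9]
```

The trough edges (rows 227 and 298.5) match the level pan, so the bar is on its floor. Release part-way and rise.

step_arm(
  steps=[
    [0.75, 0, 0, 0, 0],
    [0.65, 0, 0, 0, 0],
    [0.58, 0, 0, 0, 0],
    [0.58, 0, 0, 0, 0],
    [0.58, 0, 0, 0, 0],
    [0.58, 0, 0, 0, 0],
    [0.58, 0, 0, 0, 0],
    [0.58, 0, 0, 0, 0],
    [0.58, 0, 0, 0, 0],
    [0.58, 0, 0, 0, 0],
  ],
)

```text
time_s: 17.5
position: [0.5224, -0.0708, 0.0943]
tool_rot: [0.58, 0.815, -0.0, -0.0]
force: [0.4, -0.0, 0.5]
width: 0.036
grasp_force: 0.0
```

step_arm(
  steps=[
    [0.58, 0, 0, 0.5, 0],
    [0.58, 0, 0, 1, 0],
    [0.58, 0, 0, 2, 0],
    [0.58, 0, 0, 3, 0],
    [0.58, 0, 0, 3, 0],
    [0.58, 0, 0, 3, 0],
    [0.58, 0, 0, 0, 0],
    [0.58, 0, 0, 0, 0],
    [0.58, 0, 0, 0, 0],
    [0.58, 0, 0, 0, 0],
  ],
)

```text
time_s: 18.5
position: [0.5217, -0.0707, 0.2184]
tool_rot: [0.58, 0.814, -0.001, -0.001]
force: [0.1, -0.1, -0.3]
width: 0.0359
grasp_force: 0.0
```

step_arm(
  steps=[
    [0.58, 0, 1, 0.5, 0],
    [0.58, 0, 3, 0, 0],
    [0.58, 0, 3, 0, 0],
    [0.58, 0, 3, 0, 0],
    [0.58, 0, 0, 0, 0],
    [0.58, 0, 0, 0, 0],
    [0.58, 0, 0, 0, 0],
    [0.58, 0, 0, 0, 0],
    [0.58, 0, 0, 0, 0],
    [0.58, 0, 0, 0, 0],
  ],
)

```text
time_s: 19.5
position: [0.5224, 0.0286, 0.2243]
tool_rot: [0.581, 0.814, 0.0, -0.0]
force: [0.7, -0.3, 0.7]
width: 0.036
grasp_force: 0.0
```

```bash
python3 w.py w9; python3 - <<'E'
from h import *
d=np.load('w9.npz');p=d['pos'];K,T=pose('wrist',dict(position=p,tool_rot=d['rot']))
c=np.array([.551,-.0612]);a=np.radians(19.);ex=np.array([np.cos(a),np.sin(a)]);ey=np.array([-ex[1],ex[0]])
im=d['im']
for n,x,y in[('new',-.03,0),('s4',.045,.002)]:
    print(n,'pred',[proj(K,T,[*(c+(x+i)*ex+(y+j)*ey),.116]).round(0).tolist() for i in(-.008,.008) for j in(.02,-.02)])
g=(im.min(2)>145).astype(np.uint8)
k,l,st,ce=cv2.connectedComponentsWithStats(g)
for i in range(1,k):
    if 150<st[i,4]<6000: print(st[i],ce[i].round(),cv2.minAreaRect(np.argwhere(l==i)[:,::-1].astype(np.float32)))
for z in (.077,.090,.103):print('tops',z,[proj(K,T,[*(c+y*ey),z+h]).round(1)[1].item() for y,h in((.03,.03),(-.025,.03),(-.025,0))])
for u in(280,350):
    col=im[:,u-3:u+4].astype(int).mean((1,2));gr=np.diff(col);print(u,[(v,int(gr[v])) for v in range(60,390) if abs(gr[v])>12 and abs(gr[v])==abs(gr[v-2:v+3]).max()])
E
```

```text
19.5 [0.5224 0.0286 0.2243] yaw of y 19.01 z [-0.  0. -1.] 0.035955878937790064 [ 0.7 -0.3  0.7]
new pred [[270.0, 271.0], [272.0, 310.0], [289.0, 271.0], [290.0, 310.0]]
s4 pred [[357.0, 270.0], [355.0, 308.0], [375.0, 270.0], [373.0, 308.0]]
[308   0  20  46 861] [317.  22.] ((317.4999694824219, 22.499996185302734), (18.999996185302734, 44.99999237060547), 0.0)
[357   0  22  45 840] [367.  22.] ((367.1852722167969, 21.906089782714844), (18.88046646118164, 45.241878509521484), 4.085616588592529)
[ 580    0   60   68 2288] [615.  38.] ((609.5, 33.5), (67.0, 59.0), 90.0)
[330  38  20  16 153] [339.  49.] ((339.5, 45.5), (15.0, 19.0), 90.0)
[316  71   5  50 153] [318.  97.] ((318.0, 95.5), (49.0, 4.0), 90.0)
[268  72   7  85 250] [271. 114.] ((271.3639221191406, 114.00619506835938), (84.14039611816406, 2.996905565261841), 87.39744567871094)
[339 130   5  72 240] [341. 165.] ((340.8523864746094, 165.49664306640625), (3.3173253536224365, 71.02711486816406), 1.3019527196884155)
[ 556  232   52   65 1580] [583. 268.] ((583.462158203125, 264.4270324707031), (48.597694396972656, 46.612606048583984), 36.02737045288086)
[ 266  321  102   54 4654] [317. 346.] ((316.5, 347.5), (53.0, 101.0), 90.0)
[417 367  24  33 343] [424. 387.] ((422.1764831542969, 386.7940979003906), (39.27317810058594, 18.00735092163086), 59.03623962402344)
tops 0.077 [256.1, 307.9, 288.8]
tops 0.09 [263.9, 317.3, 296.7]
tops 0.103 [272.3, 327.5, 305.2]
280 [(69, 17), (193, -15), (308, -25), (316, 15), (320, 34), (369, -52)]
350 [(69, 16), (194, -13), (262, 13), (296, -19), (316, 14), (320, 38), (369, -53)]
```

```bash
python3 - <<'E'
import numpy as np
im=np.load('w9.npz')['im'].astype(int)
for v in (274,280,290,300,306):
    r=im[v-1:v+2].mean((0,2));g=np.diff(r);print(v,[(u,int(g[u])) for u in range(230,400) if abs(g[u])>7 and abs(g[u])==abs(g[u-2:u+3]).max()])
for u in(275,280,285,362,368):print(u,[int(x) for x in im[256:318:2,u-1:u+2].mean((1,2))])
E
```

```text
274 [(237, -30), (242, -23), (254, 11), (268, -14), (280, 32), (288, -17), (291, 14), (353, -26), (365, 13), (378, -10), (390, 40), (398, 16)]
280 [(238, -40), (253, 12), (266, -15), (280, 35), (288, -18), (353, -19), (366, 12), (379, -10), (393, 37), (397, 12)]
290 [(236, -51), (250, 12), (264, -15), (279, 35), (288, -17), (354, -22), (369, 13), (383, -10), (396, 48)]
300 [(259, 15), (264, -9), (277, 38), (289, -20), (356, -12), (369, 9), (373, -11)]
306 [(249, -7), (276, 36), (289, -21), (356, -12)]
275 [6, 6, 7, 1, 4, 3, 5, 5, 2, 2, 1, 4, 1, 5, 2, 5, 1, 2, 3, 2, 6, 3, 9, 13, 20, 27, 20, 15, 15, 20, 30]
280 [26, 24, 22, 24, 39, 46, 35, 32, 44, 57, 53, 53, 54, 58, 62, 67, 80, 84, 91, 99, 103, 107, 112, 112, 114, 114, 91, 43, 37, 38, 46]
285 [38, 36, 37, 40, 61, 78, 60, 62, 88, 106, 113, 114, 114, 112, 114, 113, 114, 114, 115, 113, 114, 113, 112, 114, 113, 114, 90, 44, 39, 39, 49]
362 [29, 27, 23, 17, 14, 8, 10, 3, 4, 4, 7, 5, 5, 4, 3, 4, 4, 4, 4, 6, 3, 1, 1, 5, 4, 2, 3, 2, 3, 2, 1]
368 [38, 38, 37, 37, 37, 38, 39, 37, 36, 36, 35, 33, 31, 27, 23, 22, 12, 14, 19, 20, 23, 23, 18, 8, 7, 8, 13, 11, 5, 9, 7]
```

The new bar's right edge (column 288.5) and end (row 309) match the prediction. I'll back off once to see soap_4 and the whole of both pans.

step_arm(
  steps=[
    [0.2, -1, 1, 3, 0],
    [0, -1, 2, 3, 0],
    [0, -1, 3, 3, 0],
    [0, 0, 4, 1, 0],
    [0, 0, 4, 0, 0],
    [0, 0, 4, 0, 0],
    [0, 0, 4, 0, 0],
    [0, 0, 0, 0, 0],
    [0, 0, 0, 0, 0],
    [0, 0, 0, 0, 0],
  ],
)

```text
time_s: 20.55
position: [0.4928, 0.2477, 0.3244]
tool_rot: [0.581, 0.814, -0.0, 0.0]
force: [0.9, -0.0, 0.2]
width: 0.0859
grasp_force: 0.0
```

```bash
python3 - <<'E'
from h import *
s=get_state();print(s['time_s'],s['position'].round(3))
im=cams.capture('top');K,T=pose('top')
c=np.array([.551,-.0612]);a=np.radians(19.);ex=np.array([np.cos(a),np.sin(a)]);ey=np.array([-ex[1],ex[0]])
print('pred new',proj(K,T,[*(c-.03*ex),.116]),'s4',proj(K,T,[*(c+.044*ex+.003*ey),.116]))
hsv=im[165:240,350:405].min(2)
g=np.zeros(im.shape[:2],np.uint8);g[165:240,350:405]=hsv>195
k,l,st,ce=cv2.connectedComponentsWithStats(g)
for i in range(1,k):
    if st[i,4]>15:
        r=cv2.minAreaRect(np.argwhere(l==i)[:,::-1].astype(np.float32));p=ray(K,T,ce[i],.116)
        print(st[i],ce[i].round(1),np.round(r[1],1),round(r[2]),'x,y in trough',((p[:2]-c)@ex).round(3),((p[:2]-c)@ey).round(3))
E
```

```text
20.55 [0.493 0.248 0.324]
pred new [383.8644297 207.221988 ] s4 [371.85060839 179.26485731]
[350 165  20  23 128] [355.4 174.2] [22. 19.] 90 x,y in trough 0.069 0.036
[382 165  23  75 641] [397.1 192.4] [74. 22.] 90 x,y in trough -0.007 -0.043
[364 175  15   8  57] [370.9 178.4] [ 3.9 13.9] 68 x,y in trough 0.047 0.004
[377 204  14   8  52] [383.8 207.8] [ 4.  13.9] 70 x,y in trough -0.031 0.001
[350 223  26  16 133] [362.8 231.5] [10.8 26.2] 72 x,y in trough -0.068 0.068
[370 235   6   5  16] [372.4 237.1] [4. 5.] 90 x,y in trough -0.088 0.051
```

Both trough bars stand crosswise (x = +47 mm and -31 mm), with the same footprint, and the pans are level. Handing in.

```bash
python3 -c "
from plant import manip;print(manip.sign_off())"
```

```text
the job is handed in; nothing more can be done
None
```

I moved the front rack bar via the hob into the trough and handed the job in at about 20.6 s of the 58 s; the last pictures show both trough bars crosswise and the trough pan level, but no verdict came back.

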